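# Twist-lock the moon night-light onto its lamp base

## Robot

A 6-joint arm with a two-finger parallel gripper is mounted at the origin on the work surface. World frame = base frame: x ahead of the robot, y to its left, z up, the work surface at z = 0. Lengths are in mm, angles in degrees, forces in N, time in s.
With the tool pointing down it reaches from about 350 to 850 mm from the base axis. Payload 8.1 kg.
Tool frame: the origin (TCP) lies at the centre of the arm's flange, where the gripper is bolted on; the fingertips stand 173 mm ahead of it and the grasp point (between the pads) lies 155 mm ahead of it; z points along the fingers, y is the line along which they close (so a half turn about z gives the same grasp; the last joint's range is limited). The gripper opens to 85 mm and grips with 20 to 120 N. Pads are 22 mm wide; open, the fingers measure 114 mm over their backs; the gripper's body (76 mm by 85 mm) begins 54 mm behind the grasp point. The pads swing forward as they close: fully open they stand 13 mm farther back than shut.
Start: joints at [68.675, 7.471, 85.268, -0, 87.261, -4.893], TCP at [169.709, 575.505, 404.692] pointing down, gripper open.
Joint ranges: [-169.43, 169.43], [-51.17, 129.36], [1.28, 143.12], [-76.62, 256.62], [0, 156.53], [-152.29, 152.29]. Speed limits (degrees/s): [136.94, 136.94, 159.86, 180, 180, 180].

## Interface

Orientations are given as [roll, pitch, yaw] about the fixed x, y, z axes, in that order (R = Rz(yaw) Ry(pitch) Rx(roll)).
In Python, from bench import * gives the robot as it stands.
- The arm moves only by the shell command python3 -m jog 'ROWS' [FORCE]. ROWS is text: rows parted by semicolons, each of 7 numbers parted by spaces: the shift along the tool's x, y, z scaled (see below), then the turn, a rotation vector about the tool's x, y, z scaled (see below), then the closure, from -1 (fully open) to 1 (shut). In form: tx ty tz wx wy wz hand; .... A call has 1 to 5 rows; each row shifts and turns the commanded pose from where the row before left it, along the tool's axes as they then stand; what a row does not reach is not made up. The controller multiplies each number of a shift by 0.1 m and each number of a turn by 60 degrees. A row lasts 1/8 s, in which the tool goes at most 62.5 mm and 10.7 degrees, less where a joint would pass 70% of its speed; a pose out of reach is approached as far as the arm can. A call with a number of a shift or a turn outside -1 to 1 is refused whole. A call with a gripper value outside its range is refused whole. The fingers move at their own pace and stop on an object; FORCE is the grip in N (left out, the last holds). Time passes only in rows, so rows that do not move let the fingers close. It gives the time, the measured TCP pose, the force, the opening and the grip force at its end, in the units of the state.
- sense(): the state, without advancing time (a new reading comes with each control period).
- snapshot(name): name is "scene" or "top" or "wrist"; returns a dict with "img" (384x512x3 uint8, red, green, blue), "fx", "fy", "cx", "cy" (pixels), "dist" ([k1, k2, p1, p2, k3] as OpenCV has them; the pictures are not rectified), "extrinsics" (4x4, takes a point from camera to world coordinates). Camera axes: x right, y down, z forward; pixel columns grow to the right and rows downward; lengths in mm; the calibration is good to about 2 mm. A picture is of the moment at which its call begins. There is no depth.
- hand_in(): hands the job in; it is judged then, once.
The state is a dict: "time": time; "joint_pos": joint angles; "qd": joint speeds; "joint_efforts": joint torques, N m; "tool_pos": TCP position; "tcp_rot": TCP orientation; "ft_force": force on the tool from outside, world axes, zero at the start; "wrist_torque": the same for the moment, N m; "finger_gap": finger opening in mm; "grip_force": force on a finger pad.
Only numpy, scipy, OpenCV 4.12 (cv2) and the standard library are available. Lean on these libraries where they do the work, as an engineer would, in place of code of your own. Each camera call takes 0.05 s, during which the arm holds its last target. There are 200 camera calls.

## Task

Fit the moon-shaped night-light head onto its lamp base: take it out of the bamboo organiser, ease its foot into the base's socket ring (feel for the two slots), push it in against the sprung contact, and twist it clockwise, seen from above, about a quarter turn until it clicks up into its catch. Do not force it, neither pushing down nor twisting against the stop: the lugs and the base take no more than about 40 N. Leave the head locked and standing straight, let go of it, and leave the other things where they are.

Things in the scene. Friction and masses are not known exactly. Their poses are not given: they have to be found in the camera images.
- head_grip (a point): centre of the night-light head's white moon: an upright coin-shaped disc 56 mm across, 22 mm thick, flat faces looking along this point's +-y, so a gripper closes along y (the same after half a turn about z). z up. A round flange 68 mm across, 4 mm thick, has its top 26 mm below this point. About 130 g. It starts upright in one of the organiser's four compartments, at any yaw
- head: the whole night-light head; origin at the centre of its foot's underside, 49 mm below the moon's centre, axes as head_grip. Foot: round, 47 mm across, 19 mm high up to the flange. At its bottom two opposite lugs stick out along +x and -x to 31.5 mm from the axis, each 7 mm wide and 5 mm high (0 to 5 mm above this origin)
- lamp: lamp base, fixed to the dresser: round wooden body 92 mm across, 67 mm high, on a square foot 100 mm wide; origin at the centre of its underside, z up. The moon's centre stands above this origin: 116 mm with the lugs resting on the ring, 104 mm with the lugs just below the ring, 99 mm with the lugs on the channel floor, 107.5 mm when locked in the catch
- lamp_ring (a point): centre of the aluminium socket ring's top face, 67 mm above the lamp's origin, axes as the lamp's. Ring bore 53 mm, two opposite entry slots about 12 mm wide. They lie along the lamp's +x and -x only roughly: the ring is clocked by an unreported angle of up to 0.3 rad (17 deg) either way, to be seen or felt (lugs pressed lightly on the ring and turned drop into the slots)
- lamp_channel (a point): centre of the channel below the ring where the lugs run: floor 50 mm above the lamp's origin (this point), ring underside 10 mm above it, so the lugs turn 0 to 5 mm above the floor. They can turn from the slots only clockwise seen from above; centred 1.4 rad on are catch pockets, 3.5 mm up into the ring's underside, then a hard stop at about 1.48 rad (lug push = twist / 30 mm)
- lamp_contact (a point): centre of the top of the round brass spring contact in the middle of the ring, 24 mm across, moving up and down; 68 mm above the lamp's origin when free. It pushes the head up with 1.8 N at first touch and 0.45 N more per mm, about 10 N with the lugs on the channel floor, and lifts the lugs into the catch pockets when the head is let go there
- organiser: fixed square bamboo organiser, 196 mm, walls 32 mm high, 5 mm thick; origin at the centre of its underside; floor 5 mm thick; a cross of dividers makes four compartments about 90 mm square. Its hinged lid leans open at its +y edge, sloping outwards by about 40 degrees from vertical, up to about 165 mm high.
- jar_mid (a point): middle of a small glass jar with a steel flip-top lid and clasp, 50 mm across, 52 mm high, in an organiser compartment: leave alone
- pacifier_mid (a point): middle of a mint pacifier, 38 mm across, in an organiser compartment: leave alone
- clipper_mid (a point): middle of a plastic nail clipper, 62 mm long, in an organiser compartment: leave alone
- spoon_grip (a point): handle of a beech teething spoon, 140 mm long, lying on the dresser: leave alone
- cream_mid (a point): middle of a white cream pot, 56 mm across, 50 mm high, on the dresser: leave alone
- milk_mid (a point): middle of a clear baby bottle, 60 mm across, 140 mm high, on the dresser: leave alone
- brush_mid (a point): middle of a beech baby hairbrush, 150 mm long, lying on the dresser: leave alone
Mind the look-alikes: they are no part of the job. There is more than one size of the lamp; the job needs the smaller.

How it is judged (in metres and radians):
On the way, in this order (a step that is already met when the one before it is completed fails the run):
1. the head's lugs are through the slots and pushed in below the ring (z of head_grip in the frame of lamp below 0.1055 m and horizontal distance between head_grip and lamp below 0.006 m and angle between the x axis of head_grip and the x axis of lamp, either way round below 0.7 rad), for 0.1 s.
2. the head is turned about a quarter turn and has risen into its catch (z of head_grip in the frame of lamp between 0.1058 and 0.1092 m and horizontal distance between head_grip and lamp below 0.006 m and angle between the x axis of head_grip and the x axis of lamp, either way round above 0.85 rad and angle between head_grip's own z axis and vertical below 0.1 rad), for 0.2 s.
At the end, for the whole second after the job is handed in: The head is locked in the socket: moon centre 105.8 to 109.2 mm above the lamp's origin (lugs up in the catch pockets), within 6 mm of its axis, turned more than 0.85 rad from the lamp's x axis, within 0.1 rad of upright, at rest and released (all of step 2 and linear speed of head below 0.02 m/s); the robot touches nothing.
It fails at once if more than 40 N between the head and the lamp base (contact force between head and lamp above 40 N).
It fails at once if the gripper presses on the lamp base with more than 40 N (contact force between the fingers and lamp above 40 N).
It fails at once if another thing (jar, pacifier, clipper, spoon, cream pot, bottle, brush) is moved by more than 30 mm (distance of any of jar_mid, pacifier_mid, clipper_mid, spoon_grip, cream_mid, milk_mid, brush_mid from where it was at the start of the episode above 0.03 m).
It also fails if it takes over 72 s, if anything falls off the work surface, if the arm or the gripper's body presses on something with over 40 N, if the wrist force passes 120 N, or if a joint passes its speed limit or range.

## Working session

There is one attempt and no reset: what is moved stays moved. The work goes in short steps, Python scripts to look and compute and a shell command to move; the robot and the scene stay as the last step left them, time stands still between calls to the robot, and variables do not carry over. Pictures are saved under pics/ and viewed, at most 10 in all, crops included, and the job is handed in when it is done.

```bash
mkdir -p pics
python3 - <<'E'
from bench import *
import cv2,numpy as np
s=sense();print({k:np.round(v,2).tolist() for k,v in s.items()})
for n in("scene","top"):
    d=snapshot(n);cv2.imwrite(f"pics/{n}0.png",cv2.resize(d["img"][:,:,::-1],(800,600),interpolation=cv2.INTER_CUBIC))
    print(n,d["fx"],d["fy"],d["cx"],d["cy"],d["dist"]);print(np.round(d["extrinsics"],3))
E
```

```text
{'time': 0.0, 'joint_pos': [68.67, 7.51, 85.33, 0.0, 87.26, -4.89], 'qd': [-0.03, -0.02, -0.02, 0.13, 0.03, 0.01], 'joint_efforts': [-0.0, -56.94, -50.05, -0.0, 0.01, 0.0], 'tool_pos': [169.62, 575.28, 403.64], 'tcp_rot': [-179.89, -0.01, 163.57], 'ft_force': [-0.52, 0.4, -0.31], 'wrist_torque': [-0.04, 0.02, 0.03], 'grip_force': 0.0, 'finger_gap': 85.37}
scene 365.59864790210486 365.59864790210486 252.1629074362668 183.33130283520143 [-0.00126013  0.          0.          0.          0.        ]
[[-4.93000e-01  7.28000e-01 -4.77000e-01  9.03857e+02]
 [ 8.70000e-01  4.02000e-01 -2.85000e-01  1.55584e+02]
 [-1.50000e-02 -5.55000e-01 -8.32000e-01  7.66051e+02]
 [ 0.00000e+00  0.00000e+00  0.00000e+00  1.00000e+00]]
top 474.89031941347923 474.89031941347923 260.8894053165198 196.66266651742424 [0.03363962 0.         0.         0.         0.        ]
[[-1.000000e-03 -9.970000e-01  7.600000e-02  4.341430e+02]
 [-1.000000e+00  2.000000e-03  4.000000e-03 -7.034100e+01]
 [-5.000000e-03 -7.600000e-02 -9.970000e-01  1.167847e+03]
 [ 0.000000e+00  0.000000e+00  0.000000e+00  1.000000e+00]]
```

View pics/scene0.png

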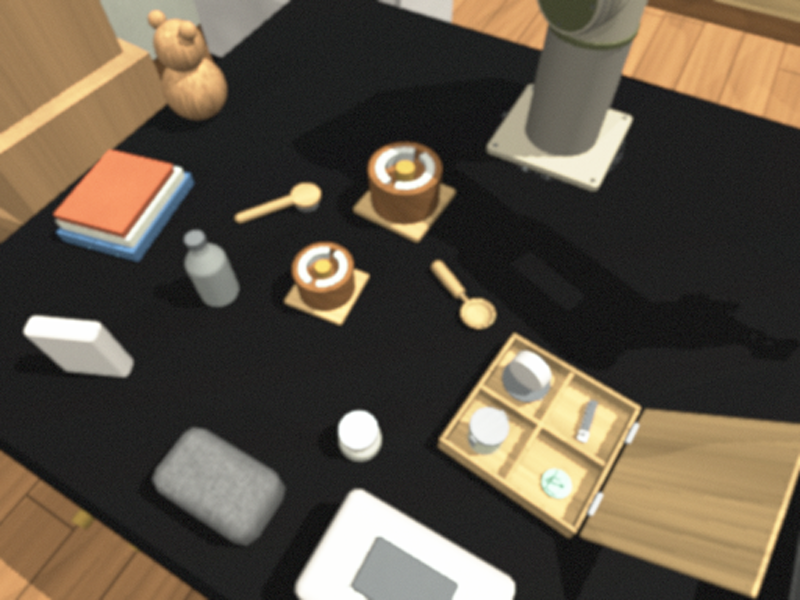

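View pics/top0.png

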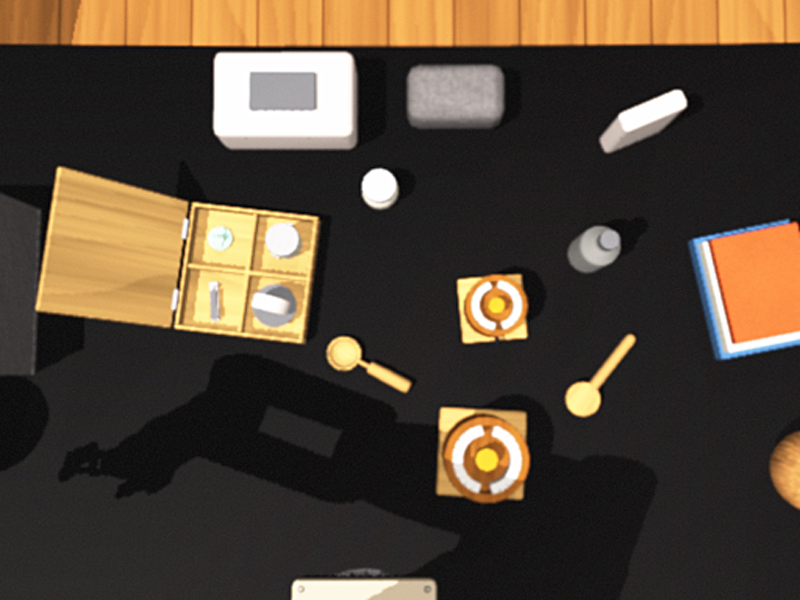

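The top view shows the small lamp at about (496,306) in the enlarged picture, with its slots up and down the image, roughly along world x. The head is at (272,305) in the organiser, and the lid is on the left. The scene view has the small lamp at (323,266) and the moon at (530,372).

```bash
cat > h.py <<'E'
from bench import *
import cv2,numpy as np
def ray(d,uv):
    K=np.array([[d["fx"],0,d["cx"]],[0,d["fy"],d["cy"]],[0,0,1]])
    p=cv2.undistortPoints(np.array(uv,float).reshape(-1,1,2),K,np.array(d["dist"],float))[:,0]
    E=np.array(d["extrinsics"]);r=np.c_[p,np.ones(len(p))]@E[:3,:3].T
    return E[:3,3],r
def plane(d,uv,z):
    o,r=ray(d,uv);return o+r*((z-o[2])/r[:,2])[:,None]
def tri(*obs):
    A=np.zeros((3,3));b=np.zeros(3);L=[]
    for d,uv in obs:
        o,r=ray(d,uv);r=r[0]/np.linalg.norm(r[0]);P=np.eye(3)-np.outer(r,r);A+=P;b+=P@o;L.append((P,o))
    x=np.linalg.solve(A,b);return x,[np.linalg.norm(P@(x-o)) for P,o in L]
def blobs(mask,amin=20):
    n,l,s,c=cv2.connectedComponentsWithStats(mask.astype(np.uint8));
    return [(c[i].round(2),s[i].tolist()) for i in range(1,n) if s[i][4]>=amin]
def hsv(d): return cv2.cvtColor(d["img"],cv2.COLOR_RGB2HSV)
E
python3 - <<'E'
from h import *
S,T=snapshot("scene"),snapshot("top")
f=.64
for n,s,t in(("lampcontact",(323,267),(496,306)),("moonc",(530,372),(271,302)),("big",(405,167),(486,460))):
    x,e=tri((S,np.array([s])*f),(T,np.array([t])*f));print(n,x.round(1),np.round(e,1))
q=np.array([(457,279),(523,275),(528,340),(463,344)])*f
print(plane(T,q,8).round(1))
q=np.array([(192,203),(319,216),(305,342),(176,328)])*f
print(plane(T,q,32).round(1))
for d in(S,T):
    h=hsv(d);print(blobs((h[...,0]>18)&(h[...,0]<32)&(h[...,1]>200)&(h[...,2]>150)))
W=snapshot("wrist");print(W["fx"],W["cx"],W["cy"],W["dist"],np.round(W["extrinsics"],3))
E
```

```text
lampcontact [ 520.  -198.1   59.7] [0.4 0.4]
moonc [526.8 141.5  51.7] [0.8 0.8]
big [ 296.1 -178.6   85.1] [0.7 0.7]
[[ 566.5 -142.9    8. ]
 [ 572.5 -246.5    8. ]
 [ 470.5 -252.9    8. ]
 [ 464.4 -151.6    8. ]]
[[682.7 268.3  32. ]
 [662.2  71.7  32. ]
 [467.2  91.7  32. ]
 [489.1 288.9  32. ]]
[]
[(array([308.82, 291.94]), [304, 287, 14, 15, 34])]
297.2690871102772 252.33050761382205 185.25096642851855 [0.01071089 0.         0.         0.         0.        ] [[ 2.84000e-01  9.20000e-01  2.70000e-01  9.97310e+01]
 [ 9.59000e-01 -2.72000e-01 -8.10000e-02  5.96361e+02]
 [-1.00000e-03  2.82000e-01 -9.59000e-01  3.72620e+02]
 [ 0.00000e+00  0.00000e+00  0.00000e+00  1.00000e+00]]
```

```bash
R='-0.465 -0.315 0 0 0 0 -1'; python3 -m jog '-0.465 -0.315 0 0 0 0 -1;-0.465 -0.315 0 0 0 0 -1;-0.465 -0.315 0 0 0 0 -1;-0.465 -0.315 0 0 0 0 -1;-0.465 -0.315 0 0 0 0 -1'; python3 -m jog '-0.465 -0.315 0 0 0 0 -1;-0.465 -0.315 0 0 0 0 -1;-0.465 -0.315 0 0 0 0 -1;-0.465 -0.315 0 0 0 0 -1;-0.465 -0.315 0 0 0 0 -1'
python3 -m jog '0 0 0 0 0 0.176 -1;0 0 0 0 0 0.176 -1;0 0 0 0 0 0.176 -1;0 0 0 0 0 0.176 -1';python3 -m jog '0 0 0 0 0 0.176 -1;0 0 0 0 0 0.176 -1;0 0 0 0 0 0.176 -1;0 0 0 0 0 0.176 -1;0 0 0 0 0 0 -1'
python3 - <<'E'
from h import *
d=snapshot("wrist");cv2.imwrite("pics/w1.png",cv2.resize(d["img"][:,:,::-1],(800,600),interpolation=cv2.INTER_CUBIC))
np.save("w1.npy",d,allow_pickle=True);print(np.round(d["extrinsics"],3),sense()["tool_pos"],sense()["tcp_rot"])
E
```

```text
time: 0.88
tool_pos: [349.0, 357.1, 404.7]
tcp_rot: [180.0, 0.0, 163.6]
ft_force: [0.6, -0.2, 0.9]
finger_gap: 85.4
grip_force: 0.0
time: 1.5
tool_pos: [527.5, 140.2, 404.8]
tcp_rot: [180.0, 0.0, 163.6]
ft_force: [0.4, 0.6, 0.2]
finger_gap: 85.8
grip_force: 0.0
time: 2.0
tool_pos: [526.6, 141.7, 404.5]
tcp_rot: [-180.0, -0.0, 121.0]
ft_force: [0.3, 0.5, 0.3]
finger_gap: 85.4
grip_force: 0.0
time: 2.62
tool_pos: [526.6, 141.8, 404.6]
tcp_rot: [-180.0, 0.0, 79.2]
ft_force: [1.3, -0.0, -0.6]
finger_gap: 85.5
grip_force: 0.0
[[ 9.82000e-01 -1.81000e-01 -5.30000e-02  5.38762e+02]
 [-1.89000e-01 -9.42000e-01 -2.77000e-01  2.12892e+02]
 [ 1.00000e-03  2.82000e-01 -9.59000e-01  3.73169e+02]
 [ 0.00000e+00  0.00000e+00  0.00000e+00  1.00000e+00]] [526.56858777 141.81564334 404.61475659] [-1.79992496e+02  6.07116512e-03  7.93293021e+01]
```

View pics/w1.png

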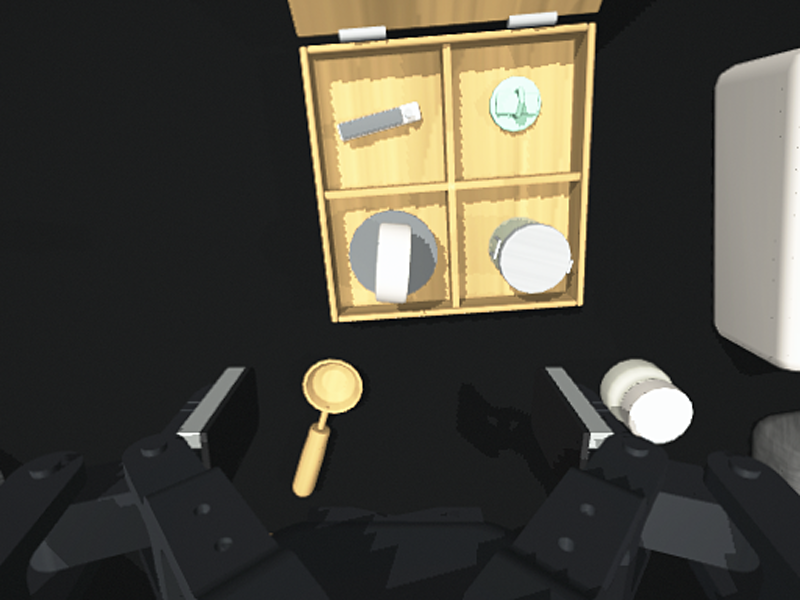

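The moon is the white strip at about (393,262) on the grey flange disc centred at (393,253). The strip runs nearly vertical in the image, so the grip yaw is nearly right; the jar is at (535,257).

```bash
cat > m.py <<'E'
from h import *
def head(d,z=28,roi=None):
    im=d["img"].astype(int);h=hsv(d)
    lo=(h[...,1]<70)
    white=lo&(im.min(2)>185);grey=lo&(im.min(2)>70)
    if roi is not None:
        m=np.zeros(lo.shape,bool);m[roi[1]:roi[3],roi[0]:roi[2]]=1;white&=m;grey&=m
    def big(m):
        n,l,s,c=cv2.connectedComponentsWithStats(m.astype(np.uint8));i=1+s[1:,4].argmax();return l==i
    w=big(white);g=big(grey)
    wr=cv2.minAreaRect(np.argwhere(w)[:,::-1].astype(np.float32))
    return w,g,wr
E
python3 - <<'E'
from m import *
d=np.load("w1.npy",allow_pickle=True).item()
w,g,wr=head(d,roi=(218,125,285,195))
print(wr,w.sum(),g.sum())
c=max(cv2.findContours((g).astype(np.uint8),0,1)[0],key=cv2.contourArea)
p=c[:,0]; print(cv2.fitEllipse(cv2.convexHull(c)),p.min(0),p.max(0))
for z in(24,28): 
    q=plane(d,p,z);cc,r=cv2.minEnclosingCircle(q[:,:2].astype(np.float32));print(z,cc,r)
# strip edges row by row
rows=np.unique(np.argwhere(w)[:,0]);E=np.array([(r,np.where(w[r])[0].min(),np.where(w[r])[0].max()) for r in rows])
print(E[::4].tolist())
E
```

```text
((251.06417846679688, 167.53761291503906), (21.086523056030273, 48.957984924316406), 3.814074993133545) 1010 2558
((251.3044891357422, 163.42840576171875), (55.99176788330078, 59.26355743408203), 175.10890197753906) [223 134] [279 193]
24 (523.5952758789062, 137.39341735839844) 36.72666549682617
28 (523.7691040039062, 138.25831604003906) 36.30593490600586
[[143, 244, 251], [147, 243, 262], [151, 242, 262], [155, 242, 262], [159, 242, 262], [163, 241, 261], [167, 241, 261], [171, 241, 261], [175, 241, 261], [179, 240, 260], [183, 240, 260], [187, 240, 259], [191, 242, 259]]
```

```bash
python3 -m jog '0.1 0 0.3 0 0 0 -1;0.1 0 0.3 0 0 0 -1;0 0 0.3 0 0 0 -1;0 0 0 0 0 0 -1'
python3 - <<'E'
from m import *
d=snapshot("wrist");np.save("w2.npy",d,allow_pickle=True);cv2.imwrite("pics/w2.png",cv2.resize(d["img"][:,:,::-1],(800,600),interpolation=cv2.INTER_CUBIC))
E
```

```text
time: 3.18
tool_pos: [529.2, 161.3, 311.8]
tcp_rot: [-179.7, 0.1, 79.3]
ft_force: [-0.6, 0.3, 0.1]
finger_gap: 85.7
grip_force: 0.0
```

View pics/w2.png

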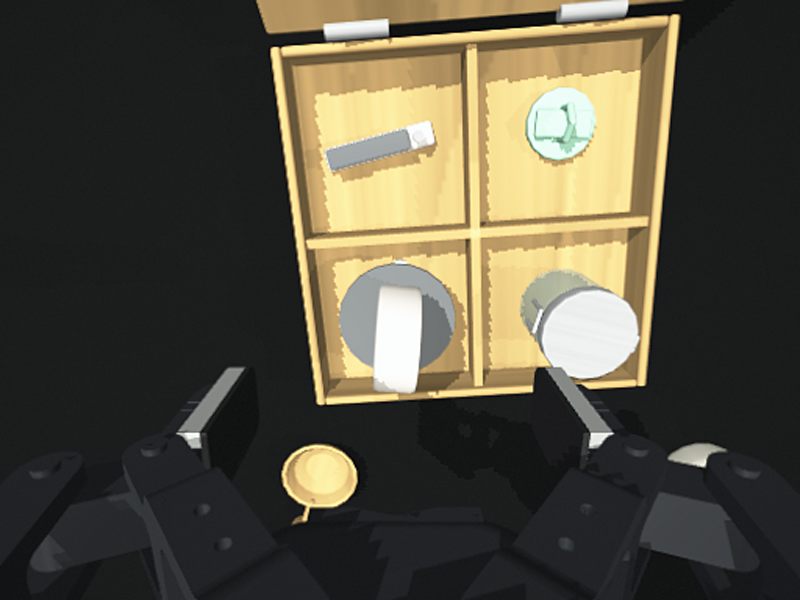

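In this closer view the flange disc is centred near (397,320) and the moon strip runs from (400,290) to (395,390). The lug tip just shows at (398,262).

Run:
```python
from m import *
from scipy.optimize import least_squares
C=[]
for f,roi in(("w1.npy",(218,125,285,195)),("w2.npy",(210,167,297,252))):
    d=np.load(f,allow_pickle=True).item();w,g,wr=head(d,roi=roi)
    rows=np.unique(np.argwhere(w)[:,0])[6:-4];mid=np.array([(np.where(w[r])[0].min()/2+np.where(w[r])[0].max()/2,r) for r in rows])
    o,r=ray(d,mid);r/=np.linalg.norm(r,axis=1)[:,None];n=np.linalg.svd(r)[2][2];n*=np.sign(n[0]);print("cam",o.round(1),"plane n",n.round(3),"yaw n",np.degrees(np.arctan2(n[1],n[0])))
    c=max(cv2.findContours(g.astype(np.uint8),0,1)[0],key=cv2.contourArea)[:,0]
    # flange rim: grey contour, upper part, dropping the lug
    lim=roi[1]+(roi[3]-roi[1])*.6
    c=c[c[:,1]<lim]
    for z in(24,28,32):
        q=plane(d,c,z)[:,:2]
        R=least_squares(lambda p:np.hypot(*(q-p[:2]).T)-p[2],[525,140,34],loss="soft_l1");print(z,R.x.round(1),round(np.sqrt(2*R.cost/len(q)),2))
```

```text
cam [538.8 212.9 373.2] plane n [ 0.967 -0.253  0.011] yaw n -14.663271251736544
24 [523.5 139.9  33.4] 0.35
28 [523.7 140.8  33. ] 0.34
32 [523.9 141.6  32.6] 0.34
cam [541.  232.4 280.2] plane n [ 0.971 -0.239  0.024] yaw n -13.83777884909363
24 [523.5 140.1  33.5] 0.39
28 [523.8 141.5  33. ] 0.39
32 [524.1 143.   32.5] 0.38
```

```bash
python3 -m jog '0 0 0 0 0 0.06 -0.3;-0.21 0 0 0 0 0 -0.3;0 0 0.3 0 0 0 -0.3;0 0 0 0 0 0 -0.3' 40
python3 -m jog '0 0 0.25 0 0 0 -0.3;0 0 0.22 0 0 0 -0.3;0 0 0.2 0 0 0 -0.3;0 0 0 0 0 0 -0.3;0 0 0 0 0 0 -0.3'
python3 - <<'E'
from h import *
d=snapshot("wrist");cv2.imwrite("pics/w3.png",cv2.resize(d["img"][:,:,::-1],(800,600),interpolation=cv2.INTER_CUBIC))
E
```

```text
time: 3.72
tool_pos: [524.2, 139.9, 283.6]
tcp_rot: [-179.8, 0.1, 75.5]
ft_force: [-0.7, -0.0, -0.4]
finger_gap: 55.4
grip_force: 0.0
time: 4.35
tool_pos: [525.9, 141.1, 219.5]
tcp_rot: [179.9, -0.0, 75.5]
ft_force: [-0.2, -0.3, 0.8]
finger_gap: 55.1
grip_force: 0.0
```

View pics/w3.png

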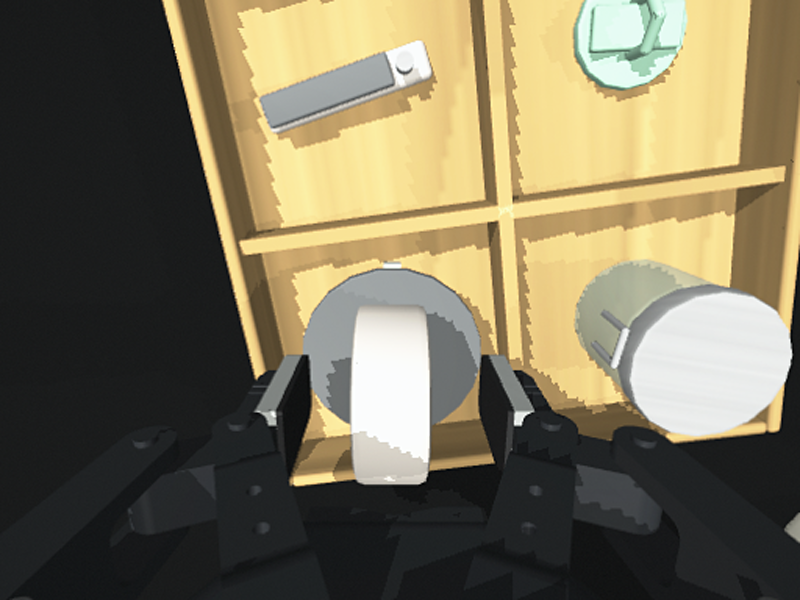

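The moon stands between the open pads, slightly left of middle (390 against 397), and nothing is in the fingers' way. I'll lower a little and close.

```bash
python3 -m jog '0 0 0.05 0 0 0 -0.3;0 0 0 0 0 0 1;0 0 0 0 0 0 1;0 0 0 0 0 0 1;0 0 0 0 0 0 1' 60; python3 -m jog '0 0 0 0 0 0 1;0 0 0 0 0 0 1;0 0 0 0 0 0 1'
python3 -m jog '0 0 -0.1 0 0 0 1;0 0 -0.3 0 0 0 1;0 0 -0.5 0 0 0 1;0 0 -0.5 0 0 0 1;0 0 0 0 0 0 1'; python3 -c "
from h import *
s=sense();print(s)
d=snapshot('wrist');np.save('w4.npy',d,allow_pickle=True);cv2.imwrite('pics/w4.png',cv2.resize(d['img'][:,:,::-1],(800,600),interpolation=cv2.INTER_CUBIC))"
```

```text
time: 5.03
tool_pos: [525.2, 141.2, 212.9]
tcp_rot: [180.0, -0.0, 75.5]
ft_force: [-0.1, 0.2, 1.8]
finger_gap: 21.5
grip_force: 59.0
time: 5.4
tool_pos: [525.2, 141.2, 212.9]
tcp_rot: [180.0, -0.0, 75.5]
ft_force: [-0.3, 0.6, 3.4]
finger_gap: 21.6
grip_force: 59.0
time: 6.02
tool_pos: [526.6, 141.4, 358.7]
tcp_rot: [179.5, -0.2, 75.5]
ft_force: [0.3, 0.5, -1.8]
finger_gap: 21.1
grip_force: 58.9
{'time': 6.025, 'joint_pos': array([ 9.64156955e+00,  2.16600169e-01,  9.76895768e+01, -3.42947982e-03,
        8.15465992e+01,  2.41524057e+01]), 'qd': array([-0.06960538,  2.68467702,  4.49045167, -0.04362983, -2.2948648 ,
        0.07080151]), 'joint_efforts': array([ 8.66296375e-02, -5.06881714e+01, -5.01702404e+01,  3.18902930e-03,
        8.77543408e-01, -2.66949240e-05]), 'tool_pos': array([526.64819063, 141.39102851, 358.67071626]), 'tcp_rot': array([179.49928765,  -0.22080255,  75.49061665]), 'ft_force': array([ 0.32253992,  0.48008189, -1.77832882]), 'wrist_torque': array([ 0.01184354,  0.02982596, -0.02329782]), 'grip_force': 58.89563798904419, 'finger_gap': 21.103359264760012}
```

View pics/w4.png

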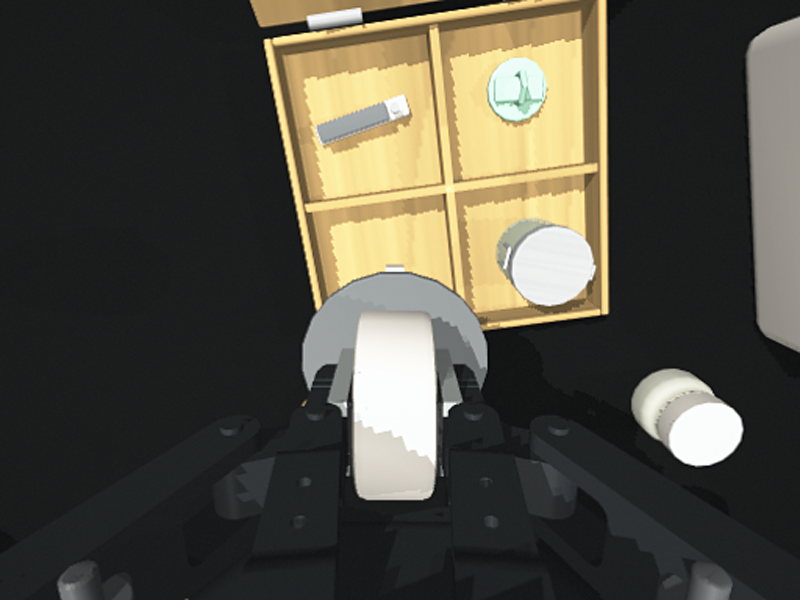

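The head is held straight and clear, with the flange at about (395,340) and the lug at (395,268). Now I'll carry it to beside the lamp so the wrist camera can look at the ring.

```bash
python3 -m jog '-0.385 0.207 0 0 0 0 1;-0.385 0.207 0 0 0 0 1;-0.385 0.207 0 0 0 0 1;-0.385 0.207 0 0 0 0 1'
python3 -m jog '-0.385 0.207 0 0 0 0 1;-0.385 0.207 0 0 0 0 1;-0.385 0.207 0 0 0 0 1;-0.385 0.207 0 0 0 0 1;0 0 0 0 0 0 1'
python3 -m jog '0 0 0 0 0 -0.167 1;0 0 0 0 0 -0.167 1;0 0 0 0 0 -0.167 1;0 0 0 0 0 -0.167 1;0 0 0 0 0 -0.167 1' >/dev/null
python3 -m jog '0 0 0 0 0 -0.167 1;0 0 0 0 0 -0.167 1;0 0 0 0 0 -0.167 1;0 0 0 0 0 -0.167 1;0 0 0 0 0 -0.167 1' >/dev/null
python3 -m jog '0 0 0 0 0 -0.16 1;0 0 0 0 0 0 1;0 0 0 0 0 0 1;0 0 0 0 0 0 1'
python3 -c "
from h import *
d=snapshot('wrist');d['tool']=sense()['tool_pos'];d['rot']=sense()['tcp_rot'];np.save('w5.npy',d,allow_pickle=True);cv2.imwrite('pics/w5.png',cv2.resize(d['img'][:,:,::-1],(800,600),interpolation=cv2.INTER_CUBIC))"
```

```text
time: 6.58
tool_pos: [566.2, -30.0, 350.5]
tcp_rot: [-179.8, 0.0, 75.5]
ft_force: [-0.6, 0.4, -1.1]
finger_gap: 21.4
grip_force: 58.8
time: 7.2
tool_pos: [607.7, -201.4, 350.1]
tcp_rot: [-179.8, 0.0, 75.3]
ft_force: [-0.6, 0.6, -1.7]
finger_gap: 21.3
grip_force: 59.1
time: 8.95
tool_pos: [608.2, -198.3, 352.3]
tcp_rot: [180.0, -0.0, -174.8]
ft_force: [-0.2, 0.4, -0.7]
finger_gap: 21.2
grip_force: 59.1
```

View pics/w5.png

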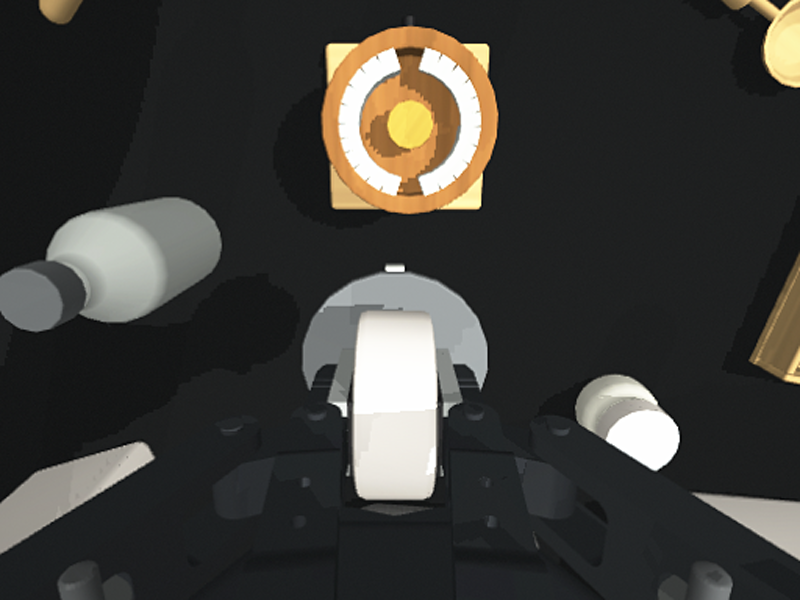

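The ring is centred near (410,122), with the brass contact at (410,124) and the slots at about (410,62) and (410,186). That is already almost in line with the lugs; the lug tip shows at (395,268).

```bash
cat > lamp.py <<'E'
from m import *
from scipy.optimize import least_squares
def circ(q,r0):
    R=least_squares(lambda p:np.hypot(*(q-p[:2]).T)-p[2],[*q.mean(0),r0],loss="soft_l1");return R.x.round(2),round(float(np.sqrt(2*R.cost/len(q))),2)
def analyse(f,c0,rad,zs=(67,)):
    d=np.load(f,allow_pickle=True).item();im=d["img"].astype(int);h=hsv(d)
    w=(h[...,1]<60)&(im.min(2)>150);yy,xx=np.indices(w.shape);w&=np.hypot(xx-c0[0],yy-c0[1])<rad
    n,l,s,c=cv2.connectedComponentsWithStats(w.astype(np.uint8));k=np.argsort(-s[1:,4])[:2]+1
    for z in zs:
        P=plane(d,np.argwhere(np.isin(l,k))[:,::-1],z)[:,:2];ctr=P.mean(0)
        outer=[]
        for i in k:
            for cc in cv2.findContours((l==i).astype(np.uint8),0,1)[0]: outer.append(plane(d,cc[:,0],z)[:,:2])
        O=np.vstack(outer);a=np.hypot(*(O-ctr).T);
        fo=circ(O[a>33],36.);fi=circ(O[a<30],27.)
        A=np.arctan2(*(P-fo[0][:2]).T[::-1]);hist=np.histogram(np.degrees(A)%180,180,(0,180))
        C2=fo[0][:2]
        ends=[]
        for i in k:
            Q=plane(d,np.argwhere(l==i)[:,::-1],z)[:,:2]-C2;t=np.degrees(np.arctan2(Q[:,1],Q[:,0]));m=np.degrees(np.angle(np.exp(1j*np.radians(t)).mean()));u=(t-m+180)%360-180
            ends.append((m+np.percentile(u,.5),m+np.percentile(u,99.5)))
        print("z",z,"outer",fo,"inner",fi,"ends",np.round(ends,1).tolist())
    y=(h[...,0]>20)&(h[...,0]<32)&(h[...,1]>150)&(h[...,2]>170)&(np.hypot(xx-c0[0],yy-c0[1])<rad*.5)
    b=max(blobs(y),key=lambda t:t[1][4]);print("contact",b,plane(d,[b[0]],68).round(1))
    return d,b[0]
E
python3 - <<'E'
from lamp import *
d,b=analyse("w5.npy",(262,78),50,(62,67,72))
print(d["tool"],d["rot"])
# foot square + flange
im=d["img"].astype(int);g=(hsv(d)[...,1]<70)&(im.min(2)>60);m=np.zeros(g.shape,bool);m[165:235,185:320]=1;g&=m
n,l,s,c=cv2.connectedComponentsWithStats(g.astype(np.uint8));g=l==1+s[1:,4].argmax()
cc=max(cv2.findContours(g.astype(np.uint8),0,1)[0],key=cv2.contourArea)[:,0]
cc=cc[(cc[:,1]<222)&(cc[:,1]>170)&(abs(cc[:,0]-253)>10)]
z=d["tool"][2]-159-26;print("flange",z,circ(plane(d,cc,z)[:,:2],34.))
print("lug tip",plane(d,[(253,168.5)],z-18).round(1))
q=np.array([(327,44),(489,44),(481,208),(332,208)])*.64;print(plane(d,q,10).round(1))
S=snapshot("scene");y=hsv(S);T=snapshot("top")
E
```

```text
z 62 outer (array([ 520.5 , -197.56,   36.79]), 0.58) inner (array([ 520.47, -197.5 ,   27.01]), 0.49) ends [[-162.3, -6.1], [17.7, 173.7]]
z 67 outer (array([ 520.77, -197.68,   36.09]), 0.55) inner (array([ 520.75, -197.63,   26.51]), 0.58) ends [[-162.3, -6.1], [17.7, 173.7]]
z 72 outer (array([ 521.04, -197.81,   35.41]), 0.46) inner (array([ 521.03, -197.76,   26.01]), 0.65) ends [[-162.3, -6.0], [17.7, 173.7]]
contact (array([262.1 ,  79.19]), [248, 64, 29, 31, 677]) [[ 520.6 -197.5   68. ]]
[ 608.20340016 -198.37310737  352.52319544] [ 1.79989244e+02 -1.44834591e-02 -1.74803650e+02]
flange 167.52319544059083 (array([ 607.1 , -197.52,   33.12]), 0.18)
lug tip [[ 575.4 -200.   149.5]]
[[ 476.7 -250.    10. ]
 [ 468.  -152.8   10. ]
 [ 565.3 -143.6   10. ]
 [ 574.2 -242.    10. ]]
```

```bash
python3 -m jog '0.4 0.04 0 0 0 -0.01 1;0.463 0.04 0 0 0 0 1;0 0 0.2 0 0 0 1;0 0 0.25 0 0 0 1;0 0 0.15 0 0 0 1'
python3 -m jog '0 0 0 0 0 0 1;0 0 0 0 0 0 1;0 0 0 0 0 0 1'
python3 -c "
from h import *
d=snapshot('wrist');d['tool']=sense()['tool_pos'];np.save('w6.npy',d,allow_pickle=True);cv2.imwrite('pics/w6.png',cv2.resize(d['img'][:,:,::-1],(800,600),interpolation=cv2.INTER_CUBIC))"
```

```text
time: 9.72
tool_pos: [521.5, -198.8, 291.0]
tcp_rot: [180.0, -0.1, -174.1]
ft_force: [0.1, -0.7, -1.3]
finger_gap: 21.1
grip_force: 59.1
time: 10.1
tool_pos: [522.2, -199.2, 293.8]
tcp_rot: [-179.9, 0.1, -174.1]
ft_force: [-0.2, 0.5, -0.8]
finger_gap: 21.3
grip_force: 59.1
```

View pics/w6.png

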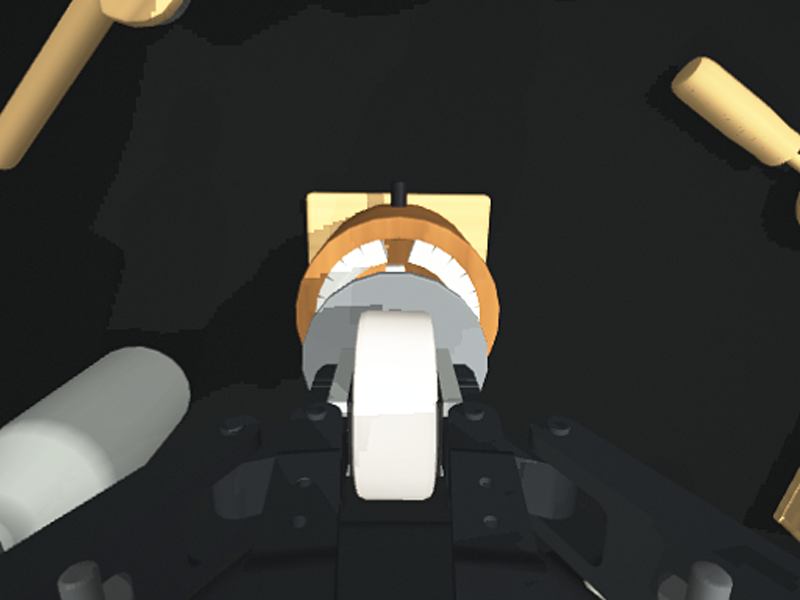

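The lug tip at (395,268) points at the slot at (398,250), about 1 mm to the right of it. I'll correct that and feel my way down.

```bash
python3 -m jog '0.003 0.009 0.05 0 0 0 1;0 0 0.05 0 0 0 1;0 0 0 0 0 0 1'
python3 -m jog '0 0 0.03 0 0 0 1;0 0 0.03 0 0 0 1;0 0 0 0 0 0 1'; python3 -m jog '0 0 0.02 0 0 0 1;0 0 0.02 0 0 0 1;0 0 0 0 0 0 1'
```

```text
time: 10.52
tool_pos: [520.9, -198.0, 281.9]
tcp_rot: [180.0, -0.1, -174.1]
ft_force: [0.2, 0.4, -1.0]
finger_gap: 21.1
grip_force: 59.1
time: 10.9
tool_pos: [521.1, -198.1, 276.3]
tcp_rot: [180.0, -0.0, -174.1]
ft_force: [-0.3, -0.2, -1.4]
finger_gap: 21.3
grip_force: 59.1
time: 11.28
tool_pos: [521.3, -198.2, 272.9]
tcp_rot: [-180.0, 0.0, -174.1]
ft_force: [-0.8, 0.3, 1.7]
finger_gap: 21.4
grip_force: 59.4
```

```bash
python3 -m jog '0 0 0.02 0 0 0 1;0 0 0.02 0 0 0 1;0 0 0 0 0 0 1'
python3 -m jog '0 0 0.02 0 0 0 1;0 0 0.02 0 0 0 1;0 0 0 0 0 0 1'; python3 -m jog '0 0 0.02 0 0 0 1;0 0 0.01 0 0 0 1;0 0 0 0 0 0 1'
```

```text
time: 11.65
tool_pos: [521.3, -198.2, 268.8]
tcp_rot: [-180.0, 0.0, -174.1]
ft_force: [-1.7, -0.2, 3.3]
finger_gap: 21.2
grip_force: 59.6
time: 12.02
tool_pos: [521.3, -198.2, 264.8]
tcp_rot: [-180.0, 0.0, -174.1]
ft_force: [-1.1, 1.3, 4.9]
finger_gap: 21.6
grip_force: 59.9
time: 12.4
tool_pos: [521.4, -198.2, 262.0]
tcp_rot: [-180.0, 0.0, -174.1]
ft_force: [-2.0, 1.3, 6.6]
finger_gap: 21.5
grip_force: 60.0
```

```bash
python3 -m jog '0 0 0.016 0 0 0 1;0 0 0 0 0 0 1'; python3 -m jog '0 0 0 0 0 0.08 1;0 0 0 0 0 0.08 1;0 0 0 0 0 0.08 1;0 0 0 0 0 0 1'; python3 -c "
from h import *
print(sense()['wrist_torque'])"
```

```text
time: 12.65
tool_pos: [521.4, -198.2, 260.5]
tcp_rot: [-180.0, 0.0, -174.1]
ft_force: [-1.7, 1.3, 8.1]
finger_gap: 21.5
grip_force: 60.2
time: 13.15
tool_pos: [521.7, -198.4, 260.9]
tcp_rot: [-180.0, 0.1, 171.4]
ft_force: [0.2, 0.3, 7.0]
finger_gap: 21.4
grip_force: 60.2
[ 0.01420596  0.09754331 -0.04280859]
```

```bash
python3 -m jog '0 0 0 0 0 0.12 1;0 0 0 0 0 0.12 1;0 0 0 0 0 0.12 1;0 0 0 0 0 0.12 1;0 0 0 0 0 0 1'; python3 -m jog '0 0 0 0 0 0.12 1;0 0 0 0 0 0.12 1;0 0 0 0 0 0.12 1;0 0 0 0 0 0.12 1;0 0 0 0 0 0 1'; python3 -c "
from h import *
print(sense()['wrist_torque'])"
```

```text
time: 13.78
tool_pos: [521.7, -198.4, 261.0]
tcp_rot: [180.0, 0.1, 142.6]
ft_force: [0.3, 0.1, 7.0]
finger_gap: 21.1
grip_force: 60.2
time: 14.4
tool_pos: [521.7, -198.4, 261.0]
tcp_rot: [179.9, 0.1, 113.8]
ft_force: [-0.5, -0.2, 7.0]
finger_gap: 21.6
grip_force: 60.2
[-0.02182499  0.03741121  0.01604731]
```

Next come the last 8° in small steps, watching the torque. Then I'll let the head rise by moving up.

```bash
python3 -m jog '0 0 0 0 0 0.05 1;0 0 0 0 0 0.05 1;0 0 0 0 0 0.035 1;0 0 0 0 0 0 1'; python3 -c "
from h import *
print(sense()['wrist_torque'])"; python3 -m jog '0 0 -0.02 0 0 0 1;0 0 -0.02 0 0 0 1;0 0 -0.015 0 0 0 1;0 0 0 0 0 0 1'
```

```text
time: 14.9
tool_pos: [521.7, -198.4, 261.0]
tcp_rot: [179.9, 0.1, 105.8]
ft_force: [0.8, 1.0, 8.2]
finger_gap: 21.1
grip_force: 60.2
[ 0.01916562  0.03039075 -0.0686929 ]
time: 15.4
tool_pos: [521.6, -198.4, 266.1]
tcp_rot: [179.9, 0.1, 105.8]
ft_force: [1.2, -0.0, 4.6]
finger_gap: 21.5
grip_force: 59.9
```

```bash
python3 -m jog '0 0 -0.005 0 0 0 1;0 0 0 0 0 0 1'; python3 -m jog '0 0 0 0 0 0 -0.3;0 0 0 0 0 0 -0.3;0 0 0 0 0 0 -0.3;0 0 0 0 0 0 -0.3;0 0 0 0 0 0 -0.3'
python3 -m jog '0 0 -0.1 0 0 0 -0.3;0 0 -0.3 0 0 0 -0.3;0 0 -0.4 0 0 0 -0.3;0 0 -0.3 0 0 0 -0.3;0 0 0 0 0 0 -0.3'
python3 -m jog '-0.2 0 0 0 0 0 -0.3;-0.2 0 0 0 0 0 -0.3;0 0 0 0 0 0 -0.3;0 0 0 0 0 0 -0.3'
python3 -c "
from h import *
d=snapshot('wrist');d['tool']=sense()['tool_pos'];np.save('w7.npy',d,allow_pickle=True);cv2.imwrite('pics/w7.png',cv2.resize(d['img'][:,:,::-1],(800,600),interpolation=cv2.INTER_CUBIC))
d=snapshot('scene');np.save('s7.npy',d,allow_pickle=True);cv2.imwrite('pics/s7.png',cv2.resize(d['img'][120:240,150:320,::-1],(800,565),interpolation=cv2.INTER_CUBIC))"
```

```text
time: 15.65
tool_pos: [521.5, -198.3, 266.3]
tcp_rot: [179.9, 0.1, 105.8]
ft_force: [4.0, -0.9, 3.9]
finger_gap: 21.5
grip_force: 59.6
time: 16.27
tool_pos: [521.2, -198.1, 266.0]
tcp_rot: [-180.0, -0.0, 105.8]
ft_force: [0.6, 0.6, 0.3]
finger_gap: 55.5
grip_force: 0.0
time: 16.9
tool_pos: [522.1, -198.6, 380.5]
tcp_rot: [179.7, 0.3, 105.8]
ft_force: [-0.2, 0.6, -1.2]
finger_gap: 55.6
grip_force: 0.0
time: 17.4
tool_pos: [531.9, -237.0, 375.1]
tcp_rot: [-179.9, -0.1, 105.7]
ft_force: [0.5, 0.4, 0.4]
finger_gap: 55.3
grip_force: 0.0
```

View pics/w7.png

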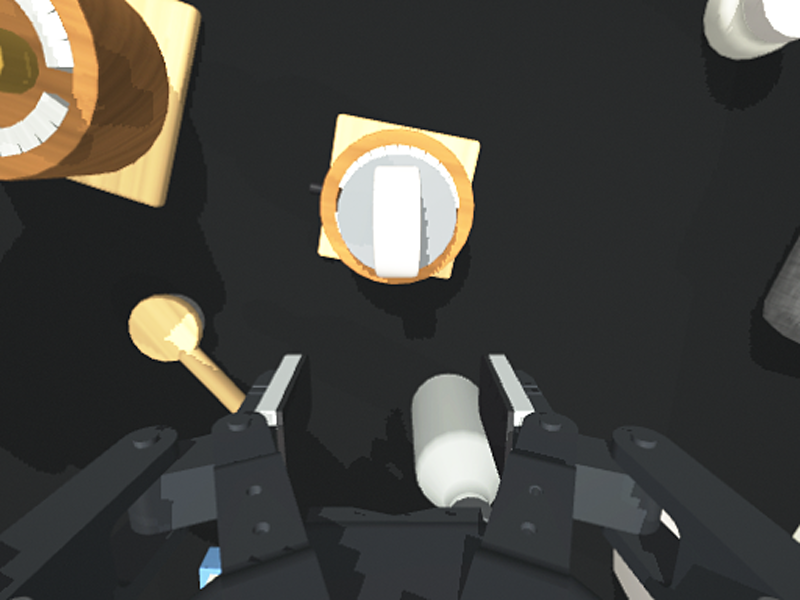

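View pics/s7.png

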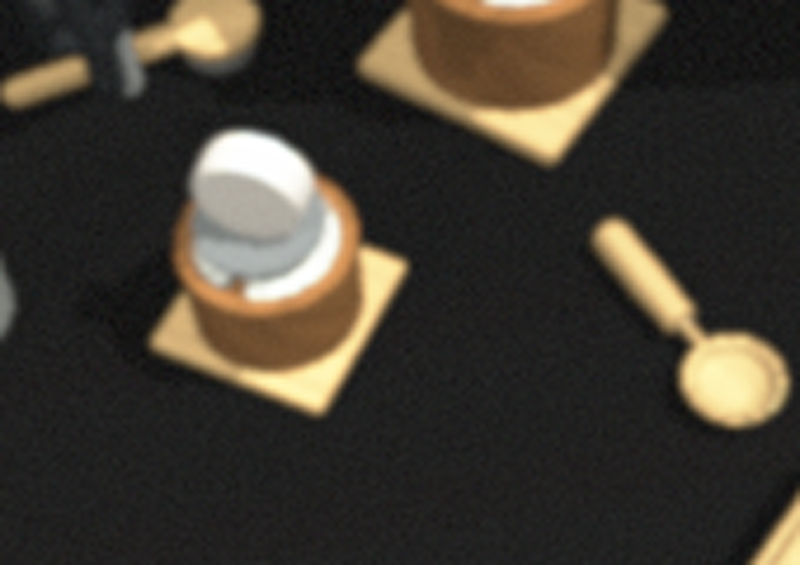

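The head stands upright and centred in the socket. The moon strip at (397,220) is in line with the tool at the turned angle, slots away from its ends. The gripper is clear and everything else is where it was, so I'm handing it in.

```bash
python3 -c "
from bench import *
print(hand_in())"
```

```text
the job is handed in; nothing more can be done
None
```

The moon head is fitted, turned about 80° clockwise from the slots into its catch and released; it looks upright and the other things look undisturbed. I handed the job in about 17.5 s into the run; no verdict came back.

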